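# Set the ratchet post of a boiler cradle by clicks, lock it and lay the boiler in

## Robot

A 6-joint arm with a two-finger parallel gripper is mounted at the origin on a cart in front of the work surface, level with it; the furniture and walls round the work are solid. World frame = base frame: x ahead of the robot, y to its left, z up, the work surface at z = 0. Lengths are in m, angles in rad, forces in N, time in s.
With the tool pointing down it reaches from about 0.275 to 0.875 m from the base axis. Payload 12.5 kg.
Tool frame: the origin (TCP) lies on the centre line of the jaws, within the pads' length; the fingertips stand 25 mm ahead of it and the grasp point (between the pads) lies 6 mm ahead of it; z points along the fingers, y is the line along which they close (so a half turn about z gives the same grasp; the last joint's range is limited). The gripper opens to 85 mm and grips with 20 to 120 N. Pads are 22 mm wide; open, the fingers measure 114 mm over their backs; the gripper's body (76 mm by 85 mm) begins 54 mm behind the grasp point. The pads swing forward as they close: fully open they stand 13 mm farther back than shut.
Start: joints at [-1.22, 0.351, 1.652, -0, 1.139, -0.085], TCP at [0.232, -0.499, 0.228] pointing down, gripper open.
Joint ranges: [-2.75, 2.75], [-0.79, 2.1], [0.01, 2.65], [-1.57, 4.71], [0.07, 3.14], [-2.87, 2.87]. Speed limits (rad/s): [2.22, 2.22, 2.79, 3.14, 3.14, 3.14].

## Interface

Orientations are given as a unit quaternion [w, x, y, z].
In Python, from cell import env, optics gives the robot as it stands. The module is installed in compiled form; this text tells all that it offers.
- The arm moves only by the tool play_rows, never from a script. Its argument "steps" is a list of rows, each a list of 3 entries, a list of its own where there are three numbers: the finger opening in cm, from 0 to 8.54, then the shift along the world's x, y, z in cm, then the turn, a rotation vector about the world's x, y, z in degrees. In form: [[gripper, [x, y, z], [ax, ay, az]], ...]. A call has 1 to 5 rows; each row is the pose to reach, as a shift and turn from the pose commanded when the call began; what a row does not reach only later rows make up. A row lasts 1/12 s, in which the tool goes at most 41.7 mm and 7.16 degrees, less where a joint would pass 70% of its speed; a pose out of reach is approached as far as the arm can. A call with a gripper value outside its range is refused whole. The fingers move at their own pace and stop on an object; "grip_force" is the grip in N (left out, the last holds). Time passes only in rows, so rows that repeat a pose let the fingers close. It gives the time, the measured TCP pose, the force, the opening and the grip force at its end, in the units of the state.
- env.state(): the state, without advancing time (a new reading comes with each control period).
- optics.capture(name): name is "side" or "top" or "wrist"; returns a dict with "img" (400x640x3 uint8, blue, green, red), "intrinsics" (3x3 intrinsics, pixels), "rvec" (rotation vector, rad) and "tvec" (3), from world to camera coordinates, as OpenCV has them. Camera axes: x right, y down, z forward; pixel columns grow to the right and rows downward; lengths in m; the calibration is good to about 2 mm. A picture is of the moment at which its call begins. There is no depth.
- env.close_job(): hands the job in; it is judged then, once.
The state is a dict: "clock": time; "joint_positions": joint angles; "dq": joint speeds; "joint_efforts": joint torques, N m; "tcp_pos": TCP position; "tcp_rot": TCP orientation; "wrist_force": force on the tool from outside, world axes, zero at the start; "wrist_torque": the same for the moment, N m; "finger_gap": opening from 0.0 (shut) to 1.0 (fully open); "grasp_force": force on a finger pad.
Only numpy, scipy, OpenCV 4.12 (cv2) and the standard library are available. Lean on these libraries where they do the work, as an engineer would, in place of code of your own. Each camera call takes 0.05 s, during which the arm holds its last target. There are 200 camera calls.

## Task

Draw the red-knobbed lock bolt of the blue boiler cradle fully out, raise the ratchet post click by click to its fourth notch (the red line on the post then shows just above the housing), let it rest there on its pawl, and push the bolt fully home again. Then lay the copper locomotive boiler gently in the cradle so that it lies level, chimney up, the firebox down on the steel bed between its cheeks with its middle over the bed's middle and the smokebox in the V of the post. Do not knock over or shove aside the things standing around.

Things in the scene. Friction and masses are not known exactly. Their poses are not given: they have to be found in the camera images.
- cradle: the boiler cradle, fixed: blue base bar 70 x 260 x 8 mm with two uprights. Origin: centre of the bar's underside, on the bench. z up, x across the bar (-x side faces the robot), y along it from the firebox bed (y = -95 mm) to the ratchet post (y = 37.5 mm) and lock bolt (y = 105.5 mm). Post housing 34 mm wide in x, y 22 to 84 mm, 78 mm high; bolt guides 44 mm high, x -26 to 22 mm.
- bed_seat (a point): centre of the flat steel bed on the pedestal, 126 mm above the bench, where the middle of the firebox's underside goes. Bed 56 mm long (cradle y), between two cheeks 60 mm apart (cradle x) that rise 13 mm and flare outward at the top; an end lip 11 mm high stands 28.5 mm from the centre at the -y end; the +y side is open.
- post (a joint): height of the ratchet post above its lowest notch, m, straight up. Notches at 0, 0.012, 0.024, 0.036, 0.048 (the fourth), 0.060; stop 0.066. Starts in notch 0, 1 or 2. The sprung pawl clicks under each passing tooth; let go between notches, the post sinks to the lower one; only pressing the pawl's tail down lets it lower. Lifts with about 5 N. With the bolt home it only has 3 mm of play.
- v_apex (a point): bottom of the 90 degree V in the dark steel head of the ratchet post, on the post's axis; 85 mm above the bench in the lowest notch, 133 mm in the fourth. The V runs along cradle y. The head is a block 56 mm (cradle x) by 26 mm (cradle y), from 5 mm below this point to 23 mm above it; grip it from above by its two flat upright ends (x = +-28 mm of the cradle).
- pawl (a joint): angle of the sprung pawl, rad: about 0 when it stands in under a tooth, up to about 0.25 while a tooth passes (then it snaps back). Its tail with a red thumb tab points outward (+y of the cradle), 46 mm above the bench.
- lock_bolt (a joint): travel of the lock bolt, m: 0 = fully home (under the pawl's tail, pawl locked), 0.026 = fully drawn out (pawl free; clear of the tail from 0.022). It slides straight along cradle x, outward to -x; about 1.5 N of friction keeps it where it is left. It starts home.
- bolt_knob (a point): middle of the upright red round knob of the lock bolt, 60 mm above the bench: diameter 14 mm, 25 mm tall. At x = -58 mm, y = 105.5 mm of the cradle with the bolt home, at x = -84 mm when drawn out. Pinch it across cradle x (25 mm free between it and the lower guide block).
- boiler: model locomotive boiler, 0.36 kg. Origin: on the barrel axis at the balance point; grip here across x. y along the axis to the smokebox, z to the chimney. Copper barrel dia 46 mm, y -40 to 45; dark smokebox dia 50, y 45 to 90; copper firebox y -90 to -40, 54 wide, 25 above to 42 below the axis. Chimney top 48 mm above the axis (y 68), dome 35 mm (y 24). Starts level, axis 42 mm above the bench.
- firebox_foot (a point): middle of the firebox's flat underside (65 mm behind and 42 mm below the boiler's origin)
- smokebox (a point): point on the boiler's axis in the middle of the smokebox, 67.5 mm ahead of its origin; when seated it is 35 mm above v_apex
- chock: loose pale wooden V chock under the smokebox, 64 mm wide, 32 mm long, 24 mm high; origin at the centre of its underside
- jar_ochre: bystander: jar with ochre contents and big white cap, 37 x 73 mm, origin at the underside
- tin_red: bystander: small enamel tin with red band, 34 x 36 mm, origin at the underside
- tin_blue: bystander: small enamel tin with blue band, 34 x 36 mm, origin at the underside
- wagon: bystander: black model wagon, 50 x 26 x 23 mm, origin at the underside
- paint_red: bystander: small dropper bottle of red paint with black cap, 25 x 75 mm, origin at the underside

How it is judged:
By the outcome, as a careful person would: the job done as asked, in the order asked, and still so for the second after the job is handed in, with the robot touching nothing.
It also fails if it takes over 72 s, if anything falls off the work surface, if the arm or the gripper's body presses on something with over 40 N, if the wrist force passes 120 N, or if a joint passes its speed limit or range.

## Working session

There is one attempt and no reset: what is moved stays moved. The work goes in short steps, Python scripts to look and compute and a tool call to move; the robot and the scene stay as the last step left them, time stands still between calls to the robot, and variables do not carry over. Pictures are saved under pics/ and viewed, at most 10 in all, crops included, and the job is handed in when it is done.

Besides the shell and the picture viewer there is one more tool, called as a command line: name --argument value ..., lists and objects as JSON in quotes. play_rows: Moves the arm, as the interface text tells. Its arguments: {"type":"object","properties":{"steps":{"type":"array","items":{"type":"array"}},"grip_force":{"type":"number"}},"required":["steps"]}

```bash
mkdir -p pics
cat > h.py <<'E'
import numpy as np, cv2
from scipy.spatial.transform import Rotation as R
def cam(c):
    Rm=cv2.Rodrigues(np.array(c["rvec"],float))[0]; return np.array(c["intrinsics"],float),Rm,np.array(c["tvec"],float).ravel()
def onz(c,uv,z):
    K,Rm,t=cam(c); d=Rm.T@np.linalg.inv(K)@np.array([uv[0],uv[1],1.]); o=-Rm.T@t
    return o+d*(z-o[2])/d[2]
def proj(c,P):
    K,Rm,t=cam(c); return cv2.projectPoints(np.array(P,float).reshape(-1,1,3),np.array(c["rvec"],float),t,K,None)[0].reshape(-1,2)
def save(n,c):
    import pickle; pickle.dump(c,open(n+'.pkl','wb')); cv2.imwrite('pics/'+n+'.png',c["img"])
def load(n):
    import pickle; return pickle.load(open(n+'.pkl','rb'))
E
python3 - <<'E'
from cell import env,optics
from h import *
s=env.state(); print(s)
for n in("top","side"):
    c=optics.capture(n); save(n+'0',c); K,Rm,t=cam(c); print(n,(-Rm.T@t).round(3),K[0,0],Rm.round(2).tolist())
E
```

```text
{'clock': 0.0, 'joint_positions': array([-1.21961100e+00,  3.51235317e-01,  1.65241219e+00, -7.36755810e-06,
        1.13907717e+00, -8.46099267e-02]), 'dq': array([-9.22924296e-05, -1.78872589e-03, -7.86655701e-05,  6.45381223e-04,
        4.97063047e-04, -9.49053256e-04]), 'joint_efforts': array([ 6.10843854e-04, -5.06105983e+01, -2.91408563e+01, -2.40156055e-05,
        4.59224000e-03, -2.82782565e-05]), 'tcp_pos': array([ 0.23207751, -0.49828227,  0.22756344]), 'tcp_rot': array([-5.60545238e-04,  9.76353602e-01,  2.16178914e-01, -7.85342423e-05]), 'wrist_force': array([ 0.12618219,  0.51342992, -0.54630596]), 'wrist_torque': array([0.06753222, 0.01718789, 0.01815534]), 'grasp_force': 0.0, 'finger_gap': 1.0008145642963642}
top [ 0.356 -0.051  1.011] 395.55754662494354 [[-0.07, -1.0, 0.0], [-0.97, 0.07, -0.23], [0.23, -0.02, -0.97]]
side [-0.033  0.792  0.579] 381.05843793504994 [[-0.81, -0.58, 0.0], [-0.25, 0.35, -0.9], [0.52, -0.74, -0.43]]
```

View pics/top0.png

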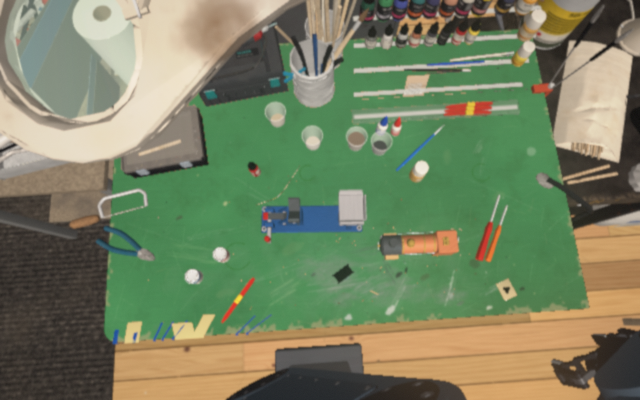

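View pics/side0.png

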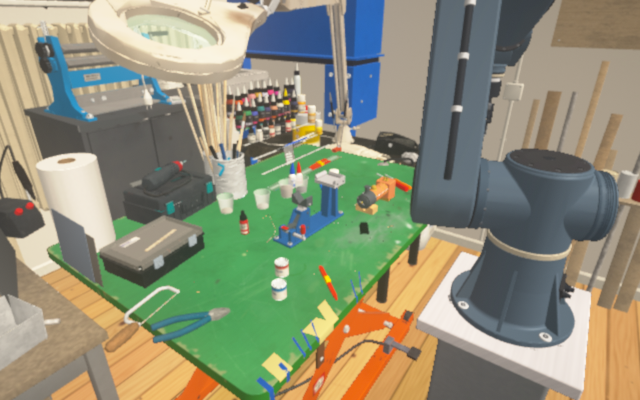

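Top view: the cradle is at about (262–365, 190–232) px with the post end at left (+y). The red knob is near (268,238). The boiler is at (380–458, 244) with its smokebox at left. I'll zoom in.

Run:
```python
from h import *
a=load('top0')['img'][180:270,245:475]; a=cv2.resize(a,None,fx=3.4,fy=3.4,interpolation=cv2.INTER_CUBIC)
b=load('side0')['img'][160:255,260:400]; b=cv2.resize(b,None,fx=3,fy=3,interpolation=cv2.INTER_CUBIC)
o=np.zeros((a.shape[0]+b.shape[0],a.shape[1],3),np.uint8);o[:a.shape[0]]=a;o[a.shape[0]:,:b.shape[1]]=b
print(o.shape);cv2.imwrite('pics/z0.png',o)
```

```text
(591, 782, 3)
```

View pics/z0.png

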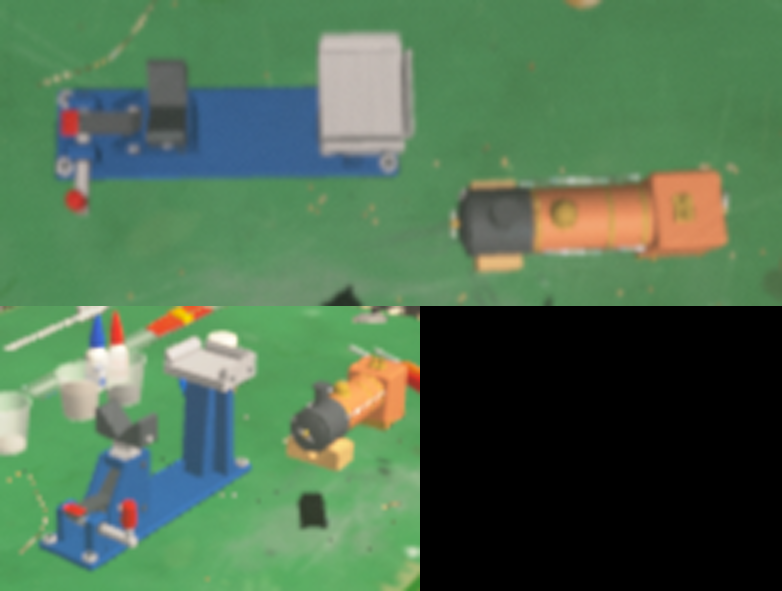

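Zoom: the knob is at (77,200) in the crop. Bar corners are at (59,88), (54,178) and (400,176). The boiler chimney is at (503,210), and its dome at (566,213). The firebox top spans (652–724, 171–253).

```bash
cat >> h.py <<'E'
from scipy.optimize import least_squares
def fit(obs,x0,z0=0):
    # obs: list of (cam, local xyz mm, uv)
    def f(p):
        c,s=np.cos(p[2]),np.sin(p[2]);r=[]
        for cm,l,uv in obs:
            l=np.array(l)/1000; P=[p[0]+c*l[0]-s*l[1],p[1]+s*l[0]+c*l[1],l[2]+z0]
            r.append(proj(cm,P)[0]-uv)
        return np.ravel(r)
    s=least_squares(f,x0,loss='soft_l1'); return s.x,f(s.x).reshape(-1,2).round(1)
E
python3 - <<'E'
from h import *
t=load('top0'); s=load('side0')
T=lambda a,b:(245+a/3.4,180+b/3.4); S=lambda a,b:(260+a/3,160+(b-306)/3)
x0=onz(t,T(230,132),.008); print(x0)
ob=[(t,(35,130,8),T(59,88)),(t,(-35,130,8),T(54,178)),(t,(-35,-130,8),T(400,176)),(t,(-58,105.5,72.5),T(77,198)),(s,(-35,130,8),S(93,568)),(s,(35,130,8),S(40,545)),(s,(-58,105.5,60),S(130,513))]
p,r=fit(ob,[x0[0],x0[1],0]); print('cradle',p,np.degrees(p[2]),r.tolist())
x0=onz(t,T(600,213),.06)
ob=[(t,(0,68,48),T(503,208)),(t,(0,24,35),T(566,212)),(t,(27,-40,25),T(652,172)),(t,(27,-90,25),T(722,170)),(t,(-27,-90,25),T(725,251)),(s,(0,68,48),S(322,387))]
q,r=fit(ob,[x0[0],x0[1],0],.042); print('boiler',q,np.degrees(q[2]),r.tolist())
c,sn=np.cos(p[2]),np.sin(p[2])
def W(x,y,z): x/=1000;y/=1000;return [p[0]+c*x-sn*y,p[1]+sn*x+c*y,z/1000]
print('knob',W(-58,105.5,60),'v',W(0,37.5,85),'seat',W(0,-95,126))
for n in range(3):
  h=12*n
  print(n,proj(t,[W(28,37.5,108+h),W(-28,37.5,108+h)]).round(1),proj(s,[W(28,50.5,108+h),W(-28,50.5,108+h)]).round(1))
print('obs',T(167,62),T(167,147),S(106,403),S(155,425))
E
```

```text
[ 0.5598085  -0.02784873  0.008     ]
cradle [ 0.55950839 -0.02693318 -0.0560315 ] -3.2103684352368527 [[-0.1, 0.5], [0.7, 0.6], [0.4, -0.0], [-0.4, -0.3], [0.0, -0.1], [-0.7, -0.8], [-0.3, 0.9]]
boiler [ 0.47260424 -0.28384421 -0.05375898] -3.0801628747408167 [[0.8, 0.3], [-0.1, -0.4], [-0.5, 0.5], [-0.5, 0.8], [0.7, -0.7], [-0.7, -0.5]]
knob [np.float64(0.5075076455066435), np.float64(0.0816493805229477), 0.06] v [np.float64(0.5616084743887697), np.float64(0.010507969837841774), 0.085] seat [np.float64(0.5541881848435666), np.float64(-0.1217840907820811), 0.126]
0 [[294.8 199.1]
 [294.6 222.5]] [[292.3 198.5]
 [307.3 203.9]]
1 [[294.4 197.8]
 [294.2 221.5]] [[292.2 194.7]
 [307.3 200. ]]
2 [[294.  196.5]
 [293.8 220.5]] [[292.1 190.9]
 [307.3 196.1]]
obs (294.11764705882354, 198.23529411764707) (294.11764705882354, 223.23529411764707) (295.3333333333333, 192.33333333333334) (311.6666666666667, 199.66666666666666)
```

play_rows --steps '[[2.8, [8.9, 18.6, 0], [0, 0, 20.6]], [2.8, [8.9, 18.6, 0], [0, 0, 20.6]], [2.8, [8.9, 18.6, 0], [0, 0, 20.6]], [2.8, [8.9, 18.6, 0], [0, 0, 20.6]], [2.8, [8.9, 18.6, 0], [0, 0, 20.6]]]'

```text
clock: 0.52
tcp_pos: [0.3214, -0.3105, 0.2279]
tcp_rot: [-0.0, 0.922, 0.387, -0.0]
wrist_force: [1.4, -0.8, 0.4]
finger_gap: 0.335
grasp_force: 0.0
```

play_rows --steps '[[2.8, [8.9, 18.6, 0], [0, 0, 20.6]], [2.8, [8.9, 18.6, 0], [0, 0, 20.6]], [2.8, [8.9, 18.6, 0], [0, 0, 20.6]], [2.8, [8.9, 18.6, 0], [0, 0, 20.6]], [2.8, [8.9, 18.6, 0], [0, 0, 20.6]]]'

```text
clock: 0.93
tcp_pos: [0.4105, -0.1244, 0.2281]
tcp_rot: [0.0, 0.838, 0.546, 0.0]
wrist_force: [-0.4, -0.2, -0.5]
finger_gap: 0.329
grasp_force: 0.0
```

play_rows --steps '[[2.8, [8.9, 18.6, 0], [0, 0, 20.6]], [2.8, [8.9, 18.6, 0], [0, 0, 20.6]], [2.8, [8.9, 18.6, 0], [0, 0, 20.6]], [2.8, [8.9, 18.6, 0], [0, 0, 20.6]], [2.8, [8.9, 18.6, 0], [0, 0, 20.6]]]'

```text
clock: 1.35
tcp_pos: [0.4996, 0.0618, 0.228]
tcp_rot: [-0.0, 0.726, 0.687, -0.0]
wrist_force: [1.2, -0.5, -0.3]
finger_gap: 0.325
grasp_force: 0.0
```

Run:
```python
from cell import env,optics
from h import *
c=optics.capture("wrist"); save('w1',c); K,Rm,t=cam(c); print((-Rm.T@t).round(3),K[0,0],Rm.round(2).tolist())
```

```text
[0.504 0.137 0.373] 293.1713980490925 [[1.0, -0.06, 0.0], [-0.05, -0.95, 0.29], [-0.02, -0.29, -0.96]]
```

View pics/w1.png

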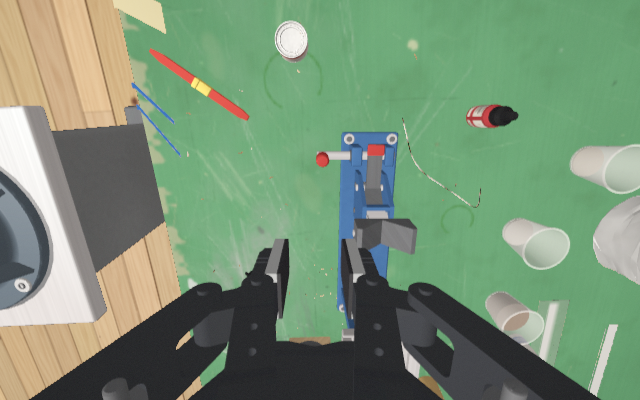

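The wrist view shows the bar end corners at (342,133) and (397,133), the knob top at (322,158), and the dark head at (356–416, 219–253).

Run:
```python
from h import *
c=load('w1'); 
ob=[(c,(35,130,8),(397,132.5)),(c,(-35,130,8),(342,132.5)),(c,(-58,105.5,72.5),(322,158)),(c,(-35,-120,8),(337,312))][:3]
p,r=fit(ob,[.5595,-.0269,-.056]); print(p,np.degrees(p[2]),r.tolist())
for p in (p,[.5595,-.0269,-.056]):
  k,s=np.cos(p[2]),np.sin(p[2])
  W=lambda x,y,z:[p[0]+(k*x-s*y)/1e3,p[1]+(s*x+k*y)/1e3,z/1e3]
  print('knob',W(-58,105.5,60),'head',W(0,37.5,60))
  for n in range(3):
    h=12*n; print(n,proj(c,[W(28,50.5,108+h),W(28,24.5,108+h),W(-28,50.5,108+h)]).round(0).tolist())
```

```text
[ 0.55673213 -0.02389598 -0.09516572] -5.452594019823758 [[0.9, 0.4], [-1.4, -2.0], [0.1, 0.6]]
knob [np.float64(0.5090194091912428), np.float64(0.08663793764503812), 0.06] head [np.float64(0.5602954630239225), np.float64(0.013434342765086205), 0.06]
0 [[409.0, 224.0], [405.0, 248.0], [351.0, 222.0]]
1 [[413.0, 229.0], [409.0, 254.0], [353.0, 227.0]]
2 [[417.0, 235.0], [413.0, 260.0], [354.0, 232.0]]
knob [np.float64(0.5074958328052678), np.float64(0.08168092187112036), 0.06] head [np.float64(0.5615989025720908), np.float64(0.010541215364793792), 0.06]
0 [[409.0, 226.0], [407.0, 250.0], [352.0, 226.0]]
1 [[413.0, 231.0], [411.0, 256.0], [354.0, 231.0]]
2 [[418.0, 236.0], [415.0, 262.0], [355.0, 236.0]]
```

play_rows --steps '[[2.6, [0.84, 2.1, -3], [0, 0, 0]], [2.6, [0.84, 2.1, -7], [0, 0, 0]], [2.6, [0.84, 2.1, -11], [0, 0, 0]], [2.6, [0.84, 2.1, -14], [0, 0, 0]], [2.6, [0.84, 2.1, -16], [0, 0, 0]]]'

```text
clock: 1.82
tcp_pos: [0.5059, 0.0804, 0.0649]
tcp_rot: [-0.001, 0.727, 0.687, -0.002]
wrist_force: [-0.1, -0.4, -0.0]
finger_gap: 0.302
grasp_force: 0.0
```

play_rows --steps '[[0.8, [0, 0, 0], [0, 0, 0]], [0.8, [0, 0, 0], [0, 0, 0]], [0.8, [0, 0, 0], [0, 0, 0]], [0.8, [0, 0, 0], [0, 0, 0]]]' --grip_force 20

```text
clock: 2.15
tcp_pos: [0.5063, 0.0804, 0.0678]
tcp_rot: [-0.001, 0.727, 0.687, -0.001]
wrist_force: [-1.6, 2.3, -16.7]
finger_gap: 0.131
grasp_force: 19.4
```

play_rows --steps '[[0.8, [-0.7, 0.04, 0], [0, 0, 0]], [0.8, [-1.4, 0.08, 0], [0, 0, 0]], [0.8, [-2.1, 0.12, 0], [0, 0, 0]], [0.8, [-2.65, 0.15, 0], [0, 0, 0]], [0.8, [-2.65, 0.15, 0], [0, 0, 0]]]'

```text
clock: 2.57
tcp_pos: [0.4817, 0.0821, 0.0699]
tcp_rot: [0.001, 0.727, 0.687, 0.001]
wrist_force: [-0.2, 0.4, 0.1]
finger_gap: 0.091
grasp_force: 0.0
```

Run:
```python
from cell import env,optics
from h import *
s=env.state(); print(s['tcp_pos'],s['wrist_force'],s['finger_gap'])
c=optics.capture("wrist"); save('w2',c)
d=optics.capture("side"); save('s2',d)
o=np.zeros((400,790,3),np.uint8); o[:,:380]=c['img'][:,170:550]
o[:330,385:]=cv2.resize(d['img'][160:270,250:385],None,fx=3,fy=3,interpolation=cv2.INTER_CUBIC)
cv2.imwrite('pics/z2.png',o)
```

```text
[0.48166233 0.08208388 0.06991539] [-0.15353116  0.35481203  0.11218139] 0.09092548020279607
```

View pics/z2.png

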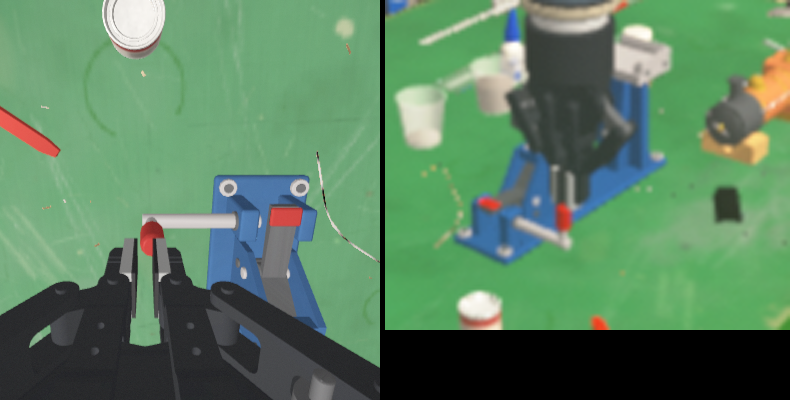

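Run:
```python
from h import *
c=load('w2')
print('top',onz(c,(322,245),.0725),'bot',onz(c,(320,222),.0475))
print('corner',onz(c,(170+216,178),.008),onz(c,(170+308,177),.008))
p=[.5595,-.0269,-.056];k,s=np.cos(p[2]),np.sin(p[2])
W=lambda x,y,z:[p[0]+(k*x-s*y)/1e3,p[1]+(s*x+k*y)/1e3,z/1e3]
print(W(-35,130,8),W(35,130,8))
P=env=None
print(proj(c,[[.4817,.0821,.064],[.4817,.093,.064],[.4817,.0821,.045]])-[170,0])
d=load('s2'); print('side',onz(d,(250+(564-385)/3,160+215/3),.06))
from cell import env; print(cam(c)[1].T@-cam(c)[2])
```

```text
top [0.48622426 0.08699969 0.0725    ] bot [0.48586376 0.09026852 0.0475    ]
corner [0.5354489  0.10586822 0.008     ] [0.60212611 0.10276592 0.008     ]
[np.float64(0.531831061242774), np.float64(0.10485518899856991), 0.008] [np.float64(0.6017213299237224), np.float64(0.10093723753066702), 0.008]
[[144.05663572 246.55396664]
 [142.93979434 228.86145009]
 [143.9840408  232.92902017]]
side [0.48748769 0.07852826 0.06      ]
[0.48564684 0.15741594 0.21524503]
```

Run:
```python
from h import *
d=load('s2');c=load('w2')
pts=[[.4817,.0821,.045],[.4817,.093,.045],[.4817,.071,.045],[.4817,.0821,.07],[.4817,.093,.07],[.4817,.0821,.095]]
print('tip etc in side crop',((proj(d,pts)-[250,160])*3+[385,0]).round().tolist())
print('wrist crop',(proj(c,pts)-[170,0]).round().tolist())
a=cv2.resize(c['img'][190:350,250:400],None,fx=3.2,fy=3.2,interpolation=cv2.INTER_CUBIC)
b=cv2.resize(d['img'][195:255,285:335],None,fx=6,fy=6,interpolation=cv2.INTER_CUBIC)
o=np.zeros((515,790,3),np.uint8);o[:a.shape[0],:a.shape[1]]=a;o[:b.shape[0],485:485+b.shape[1]]=b
cv2.imwrite('pics/z3.png',o)
```

```text
tip etc in side crop [[567.0, 233.0], [560.0, 238.0], [574.0, 228.0], [567.0, 209.0], [560.0, 214.0], [567.0, 184.0]]
wrist crop [[144.0, 233.0], [143.0, 217.0], [145.0, 249.0], [144.0, 251.0], [143.0, 233.0], [144.0, 277.0]]
```

View pics/z3.png

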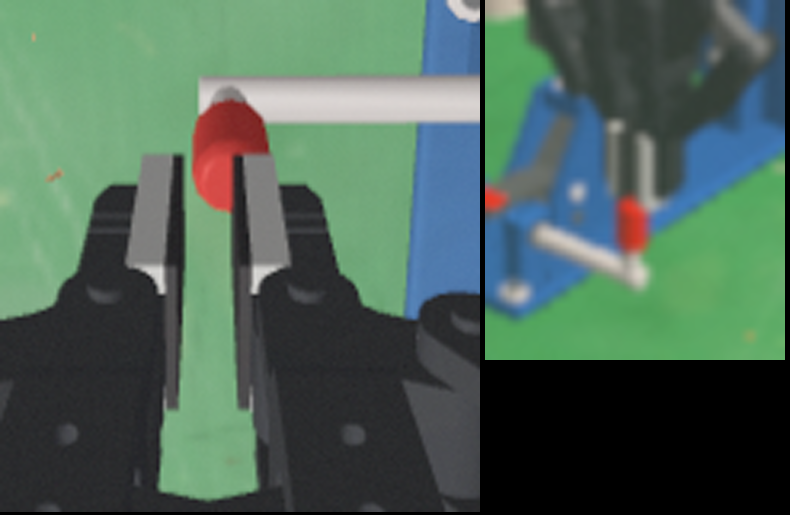

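The pads closed on only the knob's crown and slipped off. Both views put the fingertips about 25 mm higher than I'd assumed. The knob is now near (0.486, 0.087). I'll reopen, shift, lower gently and re-grip.

play_rows --steps '[[3.2, [0, 0, 0.3], [0, 0, 0]], [3.2, [0, 0, 0.3], [0, 0, 0]], [3.2, [0.45, 0.5, 0.3], [0, 0, 0]], [3.2, [0.45, 0.5, -0.3], [0, 0, 0]], [3.2, [0.45, 0.5, -0.8], [0, 0, 0]]]'

```text
clock: 3.08
tcp_pos: [0.486, 0.0872, 0.0597]
tcp_rot: [0.0, 0.727, 0.687, 0.0]
wrist_force: [-0.1, 0.4, -0.2]
finger_gap: 0.372
grasp_force: 0.0
```

play_rows --steps '[[3.2, [0, 0, -0.4], [0, 0, 0]], [3.2, [0, 0, -0.8], [0, 0, 0]], [3.2, [0, 0, -1.1], [0, 0, 0]], [3.2, [0, 0, -1.1], [0, 0, 0]]]'

```text
clock: 3.42
tcp_pos: [0.4852, 0.0868, 0.0483]
tcp_rot: [-0.0, 0.727, 0.687, -0.001]
wrist_force: [0.4, 0.3, -0.7]
finger_gap: 0.376
grasp_force: 0.0
```

Run:
```python
from cell import env,optics
from h import *
s=env.state(); print(s['tcp_pos'],s['wrist_force'],s['finger_gap'])
c=optics.capture("wrist"); save('w4',c); d=optics.capture("side"); save('s4',d)
a=cv2.resize(c['img'][150:350,225:425],None,fx=2.4,fy=2.4,interpolation=cv2.INTER_CUBIC)
b=cv2.resize(d['img'][195:255,285:335],None,fx=6,fy=6,interpolation=cv2.INTER_CUBIC)
o=np.zeros((515,790,3),np.uint8);o[:a.shape[0],:a.shape[1]]=a;o[:b.shape[0],485:485+b.shape[1]]=b
cv2.imwrite('pics/z4.png',o)
```

```text
[0.48516058 0.08684023 0.04828232] [ 0.39496268  0.32290255 -0.66497681] 0.37592091702902725
```

View pics/z4.png

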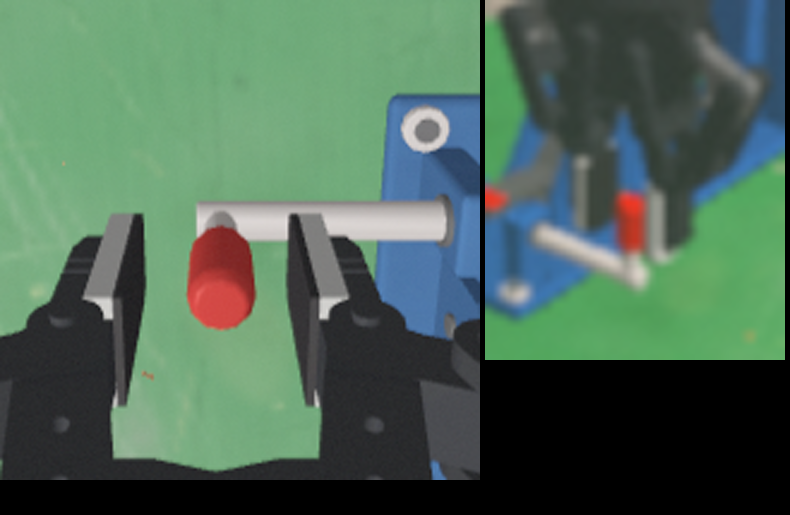

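play_rows --steps '[[0.8, [0, 0, 0.4], [0, 0, 0]], [0.8, [0, 0, 0.4], [0, 0, 0]], [0.8, [0, 0, 0.4], [0, 0, 0]], [0.8, [0, 0, 0.4], [0, 0, 0]], [0.8, [0, 0, 0.4], [0, 0, 0]]]' --grip_force 30

```text
clock: 3.93
tcp_pos: [0.486, 0.0869, 0.0537]
tcp_rot: [0.0, 0.727, 0.687, 0.0]
wrist_force: [-1.5, -0.3, 6.3]
finger_gap: 0.142
grasp_force: 29.5
```

play_rows --steps '[[0.8, [-0.2, 0.01, 0], [0, 0, 0]], [0.8, [-0.4, 0.02, 0], [0, 0, 0]], [0.8, [-0.4, 0.02, 0], [0, 0, 0]]]'

```text
clock: 4.18
tcp_pos: [0.4845, 0.0871, 0.054]
tcp_rot: [0.002, 0.727, 0.687, 0.003]
wrist_force: [11.7, -2.1, -3.9]
finger_gap: 0.146
grasp_force: 29.5
```

play_rows --steps '[[3.2, [0.2, 0, 0], [0, 0, 0]], [3.2, [0.2, 0, 0], [0, 0, 0]], [3.2, [0.2, 0, 0], [0, 0, 0]], [8.4, [0.2, 0, 4], [0, 0, 0]], [8.4, [0.2, 0, 8], [0, 0, 0]]]' --grip_force 30

```text
clock: 4.6
tcp_pos: [0.4816, 0.087, 0.1322]
tcp_rot: [-0.002, 0.727, 0.687, -0.002]
wrist_force: [1.4, 0.5, 1.4]
finger_gap: 0.645
grasp_force: 0.0
```

play_rows --steps '[[8.4, [0, 0, 4], [0, 0, 0]], [8.4, [0, 0, 7], [0, 0, 0]], [8.4, [0, 0, 7], [0, 0, 0]]]'

```text
clock: 4.85
tcp_pos: [0.4857, 0.0874, 0.2087]
tcp_rot: [0.003, 0.727, 0.687, 0.003]
wrist_force: [1.4, -0.2, 1.3]
finger_gap: 0.984
grasp_force: 0.0
```

Run:
```python
from cell import env,optics
from h import *
s=env.state(); print(s['tcp_pos'],s['wrist_force'],s['finger_gap'])
c=load('w4'); print('knob',onz(c,(225+221/2.4,150+310/2.4),.0725),'corner',onz(c,(225+390/2.4,150+96/2.4),.008))
c=optics.capture("wrist"); save('w5',c); d=optics.capture("side"); save('s5',d)
b=cv2.resize(d['img'][170:260,265:345],None,fx=4,fy=4,interpolation=cv2.INTER_CUBIC)
a=c['img'][:,160:560]
o=np.zeros((400,730,3),np.uint8);o[:,:400]=a;o[:b.shape[0],405:405+b.shape[1]]=b
cv2.imwrite('pics/z5.png',o)
```

```text
[0.48572936 0.08742352 0.20869981] [ 1.37398506 -0.16794243  1.30844796] 0.983544030008984
knob [0.48651421 0.08485264 0.0725    ] corner [0.53452431 0.10790696 0.008     ]
```

View pics/z5.png

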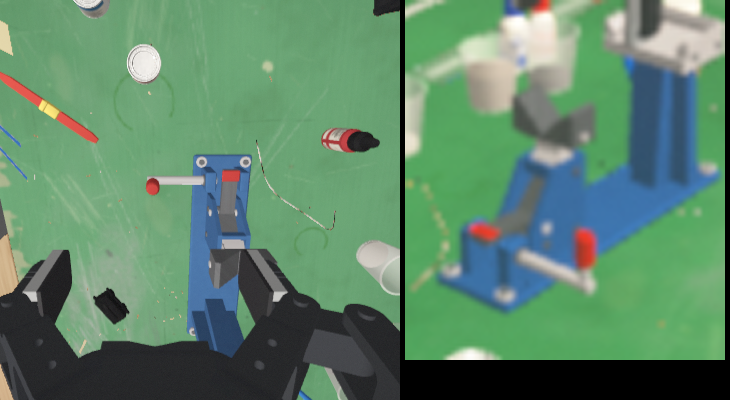

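The wrist view shows the bolt drawn, with the knob at (152,187). The side view shows a gap of about 4 px (~12 mm) between housing and head, so the post is in notch 1. I'll refit the cradle pose.

Run:
```python
from h import *
c=load('w5');w=load('w4');t=load('top0'); s=load('side0')
T=lambda a,b:(245+a/3.4,180+b/3.4); S=lambda a,b:(260+a/3,160+(b-306)/3)
tp=[(t,(35,130,8),T(59,88)),(t,(-35,130,8),T(54,178)),(t,(-35,-130,8),T(400,176)),(t,(-58,105.5,72.5),T(77,198)),(s,(-35,130,8),S(93,568)),(s,(35,130,8),S(40,545)),(s,(-58,105.5,60),S(130,513))]
wp=[(c,(35,130,8),(412,156)),(c,(-35,130,8),(353.5,156)),(c,(-84,105.5,72.5),(312,186)),(c,(0,120,46),(391,175))][:3]+[(w,(-35,130,8),(225+390/2.4,150+96/2.4)),(c,(-35,-100,8),(348,322))][:1]
for ob in(tp,wp,tp+wp):
  p,r=fit(ob,[.5595,-.0269,-.056]); 
  k,sn=np.cos(p[2]),np.sin(p[2]); W=lambda x,y,z:np.round([p[0]+(k*x-sn*y)/1e3,p[1]+(sn*x+k*y)/1e3,z/1e3],4)
  print(p.round(4),np.degrees(p[2]),r.tolist(),'knobout',W(-84,105.5,60),'head',W(0,37.5,0),'seat',W(0,-95,126))
  print(proj(c,[W(x,y,120) for x in(-28,28) for y in(24.5,50.5)]).round()-[160,0])
```

```text
[ 0.5595 -0.0269 -0.056 ] -3.2103685281787158 [[-0.1, 0.5], [0.7, 0.6], [0.4, -0.0], [-0.4, -0.3], [0.0, -0.1], [-0.7, -0.8], [-0.3, 0.9]] knobout [0.4815 0.0831 0.06  ] head [0.5616 0.0105 0.    ] seat [ 0.5542 -0.1218  0.126 ]
[[210. 290.]
 [211. 265.]
 [270. 289.]
 [273. 265.]]
[ 0.5575 -0.0248 -0.094 ] -5.388437882999652 [[0.2, 0.3], [-0.1, -1.8], [-0.9, 0.8], [0.5, -0.0]] knobout [0.4837 0.0881 0.06  ] head [0.561  0.0125 0.    ] seat [ 0.5485 -0.1194  0.126 ]
[[209. 287.]
 [211. 262.]
 [269. 289.]
 [273. 264.]]
[ 0.5599 -0.0252 -0.0727] -4.163820211206255 [[-0.5, -0.5], [-0.1, -0.4], [-0.5, 0.7], [-1.5, -1.2], [-1.2, -0.1], [-1.6, -1.0], [-1.6, 1.1], [0.0, -0.2], [-0.4, -1.0], [-0.7, 2.7], [-0.1, 1.3]] knobout [0.4838 0.0861 0.06  ] head [0.5627 0.0122 0.    ] seat [ 0.5531 -0.12    0.126 ]
[[211. 288.]
 [213. 263.]
 [271. 288.]
 [275. 263.]]
```

play_rows --steps '[[8.4, [7.9, -7.5, -1], [0, 0, 0]], [8.4, [7.9, -7.5, -1], [0, 0, 0]], [8.4, [7.9, -7.5, -1], [0, 0, 0]], [8.4, [7.9, -7.5, -2], [0, 0, 0]], [8.4, [7.9, -7.5, -5], [0, 0, 0]]]'

```text
clock: 5.37
tcp_pos: [0.5641, 0.0111, 0.1534]
tcp_rot: [0.001, 0.727, 0.686, 0.001]
wrist_force: [1.0, 0.3, 0.1]
finger_gap: 0.983
grasp_force: 0.0
```

play_rows --steps '[[8.4, [0, 0, -3], [0, 0, 0]], [8.4, [0, 0, -5.5], [0, 0, 0]], [6.6, [0, 0, -5.5], [0, 0, 0]], [6.6, [0, 0, -5.5], [0, 0, 0]]]'

```text
clock: 5.7
tcp_pos: [0.5611, 0.0124, 0.0964]
tcp_rot: [-0.002, 0.727, 0.687, -0.002]
wrist_force: [0.4, -0.0, 0.1]
finger_gap: 0.776
grasp_force: 0.0
```

play_rows --steps '[[5.0, [0, 0, 0], [0, 0, 0]], [5.0, [0, 0, 0], [0, 0, 0]], [5.0, [0, 0, 0], [0, 0, 0]]]' --grip_force 35

```text
clock: 5.95
tcp_pos: [0.5643, 0.0123, 0.0999]
tcp_rot: [0.002, 0.727, 0.687, 0.002]
wrist_force: [8.0, 0.5, -4.7]
finger_gap: 0.643
grasp_force: 44.4
```

play_rows --steps '[[5.0, [0.15, 0, 0], [0, 0, 0]], [5.0, [0.15, 0, 0.4], [0, 0, 0]], [5.0, [0.15, 0, 0.8], [0, 0, 0]], [5.0, [0.15, 0, 1.2], [0, 0, 0]], [5.0, [0.15, 0, 1.4], [0, 0, 0]]]'

```text
clock: 6.37
tcp_pos: [0.5644, 0.0122, 0.1132]
tcp_rot: [0.0, 0.727, 0.687, 0.0]
wrist_force: [4.2, 0.7, -4.4]
finger_gap: 0.643
grasp_force: 44.5
```

play_rows --steps '[[5.0, [0, 0, 0.4], [0, 0, 0]], [5.0, [0, 0, 0.8], [0, 0, 0]], [5.0, [0, 0, 1.2], [0, 0, 0]], [5.0, [0, 0, 1.2], [0, 0, 0]]]'

```text
clock: 6.7
tcp_pos: [0.5645, 0.0122, 0.1251]
tcp_rot: [0.0, 0.727, 0.687, 0.0]
wrist_force: [3.4, 2.2, -2.5]
finger_gap: 0.645
grasp_force: 44.7
```

play_rows --steps '[[5.0, [0, 0, 0.4], [0, 0, 0]], [5.0, [0, 0, 0.8], [0, 0, 0]], [5.0, [0, 0, 1.2], [0, 0, 0]], [5.0, [0, 0, 1.3], [0, 0, 0]], [5.0, [0, 0, 1.3], [0, 0, 0]]]'

```text
clock: 7.12
tcp_pos: [0.5644, 0.0122, 0.1374]
tcp_rot: [0.0, 0.727, 0.687, 0.0]
wrist_force: [5.2, 1.4, -3.3]
finger_gap: 0.645
grasp_force: 44.7
```

play_rows --steps '[[5.0, [0, 0, -0.15], [0, 0, 0]], [5.0, [0, 0, -0.3], [0, 0, 0]], [5.0, [0, 0, -0.3], [0, 0, 0]]]'

```text
clock: 7.37
tcp_pos: [0.5644, 0.0122, 0.134]
tcp_rot: [0.0, 0.727, 0.687, 0.0]
wrist_force: [6.0, 1.9, -0.8]
finger_gap: 0.644
grasp_force: 44.9
```

play_rows --steps '[[5.0, [0, 0, -0.1], [0, 0, 0]], [5.0, [0, 0, -0.2], [0, 0, 0]], [5.0, [0, 0, -0.2], [0, 0, 0]]]'

```text
clock: 7.62
tcp_pos: [0.5645, 0.0121, 0.1332]
tcp_rot: [0.0, 0.727, 0.687, 0.0]
wrist_force: [0.8, 1.9, 11.2]
finger_gap: 0.645
grasp_force: 46.3
```

play_rows --steps '[[8.4, [0, 0, 0], [0, 0, 0]], [8.4, [0, 0, 0], [0, 0, 0]], [8.4, [0, 0, 0], [0, 0, 0]], [8.4, [0, 0, 4], [0, 0, 0]], [8.4, [0, 0, 8], [0, 0, 0]]]'

```text
clock: 8.03
tcp_pos: [0.5625, 0.0121, 0.211]
tcp_rot: [-0.002, 0.727, 0.687, -0.002]
wrist_force: [0.4, 0.3, 1.1]
finger_gap: 0.979
grasp_force: 0.0
```

play_rows --steps '[[2.8, [-4, 4, 0], [0, 0, 0]], [2.8, [-7.95, 7.9, 0], [0, 0, 0]], [2.8, [-7.95, 7.9, 0], [0, 0, 0]], [2.8, [-7.95, 7.9, -2], [0, 0, 0]], [2.8, [-7.95, 7.9, -6], [0, 0, 0]]]'

```text
clock: 8.45
tcp_pos: [0.486, 0.0923, 0.155]
tcp_rot: [0.002, 0.726, 0.688, 0.003]
wrist_force: [1.9, -0.5, -1.5]
finger_gap: 0.326
grasp_force: 0.0
```

play_rows --steps '[[2.8, [0, 0, -4], [0, 0, 0]], [2.8, [0, 0, -8], [0, 0, 0]], [2.8, [0, 0, -9.8], [0, 0, 0]], [2.8, [0, 0, -9.8], [0, 0, 0]]]'

```text
clock: 8.78
tcp_pos: [0.4818, 0.0908, 0.0503]
tcp_rot: [-0.002, 0.727, 0.687, -0.003]
wrist_force: [-0.6, -0.4, -1.0]
finger_gap: 0.328
grasp_force: 0.0
```

play_rows --steps '[[0.8, [0, 0, 0], [0, 0, 0]], [0.8, [0, 0, 0], [0, 0, 0]], [0.8, [0, 0, 0], [0, 0, 0]], [0.8, [0, 0, 0], [0, 0, 0]]]' --grip_force 30

```text
clock: 9.12
tcp_pos: [0.4849, 0.0911, 0.0549]
tcp_rot: [0.0, 0.727, 0.687, 0.0]
wrist_force: [1.1, -0.8, -9.9]
finger_gap: 0.145
grasp_force: 29.6
```

play_rows --steps '[[0.8, [0.7, -0.04, 0], [0, 0, 0]], [0.8, [1.4, -0.08, 0], [0, 0, 0]], [0.8, [2.1, -0.12, 0], [0, 0, 0]], [0.8, [2.5, -0.14, 0], [0, 0, 0]], [0.8, [2.5, -0.14, 0], [0, 0, 0]]]'

```text
clock: 9.53
tcp_pos: [0.5108, 0.0897, 0.0545]
tcp_rot: [0.0, 0.727, 0.687, 0.0]
wrist_force: [-0.4, -1.8, 0.2]
finger_gap: 0.146
grasp_force: 30.6
```

play_rows --steps '[[0.8, [0.2, -0.01, 0], [0, 0, 0]], [0.8, [0.4, -0.02, 0], [0, 0, 0]], [0.8, [0.4, -0.02, 0], [0, 0, 0]]]'

```text
clock: 9.78
tcp_pos: [0.511, 0.0896, 0.0542]
tcp_rot: [-0.002, 0.727, 0.687, -0.003]
wrist_force: [-16.8, -0.0, 14.7]
finger_gap: 0.147
grasp_force: 32.1
```

play_rows --steps '[[2.8, [-0.15, 0, 0], [0, 0, 0]], [2.8, [-0.15, 0, 0], [0, 0, 0]], [2.8, [-0.15, 0, 0], [0, 0, 0]], [2.8, [-0.15, 0, 4], [0, 0, 0]], [2.8, [-0.15, 0, 8], [0, 0, 0]]]'

```text
clock: 10.2
tcp_pos: [0.5113, 0.0894, 0.1337]
tcp_rot: [-0.001, 0.727, 0.687, -0.001]
wrist_force: [0.2, -0.6, 0.5]
finger_gap: 0.328
grasp_force: 0.0
```

Run:
```python
from h import *
w=load('w4');d=load('s4'); tcp=np.array([.48516,.08684,.04828])
def f(q): # left finger (-x) tip near-edge outer corner
    return np.r_[proj(w,q)[0]-(225+125/2.4,150+215/2.4),proj(d,q)[0]-(285+(660-485)/6,195+262/6)]
s=least_squares(f,tcp); print('tip rel tcp',(s.x-tcp).round(4),s.fun.round(1))
# knob top check
def g(q): return np.r_[proj(w,q)[0]-(225+221/2.4,150+305/2.4),proj(d,q)[0]-(285+(631-485)/6,195+197/6)]
s=least_squares(g,tcp); print('knob top',s.x.round(4),s.fun.round(1))
def g(q): return np.r_[proj(w,q)[0]-(225+221/2.4,150+217/2.4),proj(d,q)[0]-(285+(633-485)/6,195+255/6)]
s=least_squares(g,tcp); print('knob neck',s.x.round(4),s.fun.round(1))
from cell import env
e=env.state();print(e['tcp_pos'],e['wrist_force'])
```

```text
tip rel tcp [-0.0192  0.0096  0.0032] [-0.2  0.4 -1.8  1.1]
knob top [0.4865 0.0865 0.0735] [-0.1  0.2 -1.2  0.8]
knob neck [0.4869 0.0914 0.0446] [-0.3  0.5 -2.6  1.2]
[0.51133877 0.08942096 0.13373314] [ 0.19406931 -0.55867412  0.534814  ]
```

play_rows --steps '[[7.5, [-2, 0, 3.5], [0, 0, 0]], [7.5, [-3.9, 0, 7], [0, 0, 0]], [7.5, [-3.9, -4, 7], [0, 0, 0]], [7.5, [-3.9, -8, 7], [0, 0, 0]], [7.5, [-3.9, -12, 7], [0, 0, 0]]]'

```text
clock: 10.62
tcp_pos: [0.4736, -0.0316, 0.2054]
tcp_rot: [0.001, 0.726, 0.688, 0.001]
wrist_force: [0.2, -0.3, 0.8]
finger_gap: 0.882
grasp_force: 0.0
```

play_rows --steps '[[7.5, [0, -4, 0], [0, 0, 0]], [7.5, [0, -8, 0], [0, 0, 0]], [7.5, [0, -12, 0], [0, 0, 0]], [7.5, [0, -16, 0], [0, 0, 0]], [7.5, [0, -20, 0], [0, 0, 0]]]'

```text
clock: 11.03
tcp_pos: [0.4731, -0.2328, 0.2045]
tcp_rot: [0.001, 0.727, 0.687, 0.0]
wrist_force: [1.1, 0.6, 0.2]
finger_gap: 0.881
grasp_force: 0.0
```

play_rows --steps '[[7.5, [0, -4, 0], [0, 0, 0]], [7.5, [0, -5.3, -3], [0, 0, 0]], [7.5, [0, -5.3, -6], [0, 0, 0]], [7.5, [0, -5.3, -6], [0, 0, 0]], [7.5, [0, -5.3, -6], [0, 0, 0]]]'

```text
clock: 11.45
tcp_pos: [0.4728, -0.2832, 0.1437]
tcp_rot: [-0.001, 0.727, 0.687, -0.0]
wrist_force: [0.8, 0.0, 0.9]
finger_gap: 0.88
grasp_force: 0.0
```

Run:
```python
from cell import env,optics
from h import *
s=env.state(); print(s['tcp_pos'],s['finger_gap'])
c=optics.capture("wrist"); save('w6',c); d=optics.capture("side"); save('s6',d)
b=cv2.resize(d['img'][165:260,265:350],None,fx=4,fy=4,interpolation=cv2.INTER_CUBIC)
a=c['img'][:,120:560]
o=np.zeros((400,785,3),np.uint8);o[:,:440]=a;o[:b.shape[0],445:445+b.shape[1]]=b
cv2.imwrite('pics/z6.png',o)
```

```text
[ 0.47280029 -0.28323958  0.14371448] 0.8799524900556115
```

View pics/z6.png

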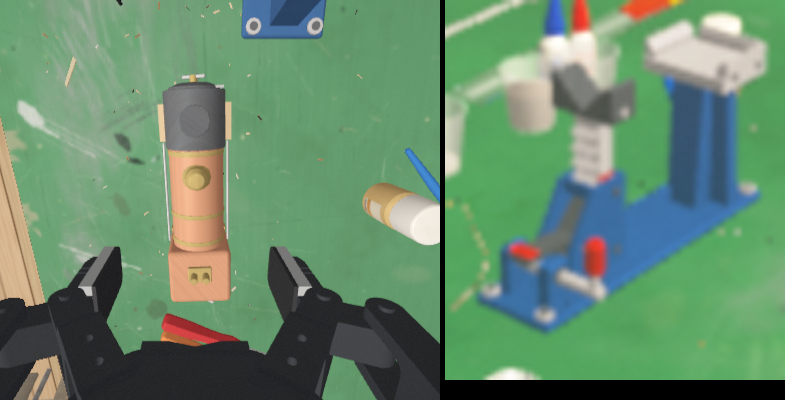

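Side: the post is raised, the red line shows at (605,178) just above the housing, and the bolt is home. Wrist: the boiler chimney is at (195,122), the dome at (196,178), and the firebox top at (171–230, 243–300). The bar's -y end corners are at (242,38) and (324,38).

Run:
```python
from h import *
c=load('w6');w=load('w5');w4=load('w4');t=load('top0'); s=load('side0')
U=lambda a,b:(a+120,b)
wb=[(c,(0,68,48),U(195,122)),(c,(0,24,35),U(196,176)),(c,(-27,-40,25),U(171,243)),(c,(27,-40,25),U(229.5,242)),(c,(-27,-90,25),U(172,300)),(c,(27,-90,25),U(230,299))]
T=lambda a,b:(245+a/3.4,180+b/3.4); S=lambda a,b:(260+a/3,160+(b-306)/3)
tb=[(t,(0,68,48),T(503,208)),(t,(0,24,35),T(566,212)),(t,(27,-40,25),T(652,172)),(t,(27,-90,25),T(722,170)),(t,(-27,-90,25),T(725,251)),(s,(0,68,48),S(322,387))]
for ob in(wb,tb+wb):
  q,r=fit(ob,[.4726,-.2838,-.054],.042); print('boiler',q.round(4),np.degrees(q[2]).round(2),r.tolist())
tp=[(t,(35,130,8),T(59,88)),(t,(-35,130,8),T(54,178)),(t,(-35,-130,8),T(400,176)),(t,(-58,105.5,72.5),T(77,198)),(s,(-35,130,8),S(93,568)),(s,(35,130,8),S(40,545)),(s,(-58,105.5,60),S(130,513))]
wp=[(w,(35,130,8),(412,156)),(w,(-35,130,8),(353.5,156)),(w,(-84,105.5,72.5),(312,186)),(c,(-35,-130,8),U(242,38)),(c,(35,-130,8),U(324,38))]
for ob in(wp,tp+wp):
  p,r=fit(ob,[.5595,-.0269,-.056]); k,sn=np.cos(p[2]),np.sin(p[2]); W=lambda x,y,z:np.round([p[0]+(k*x-sn*y)/1e3,p[1]+(sn*x+k*y)/1e3,z/1e3],4)
  print('cradle',p.round(4),np.degrees(p[2]).round(2),r.tolist(),'knobhome',W(-58,105.5,60),'head',W(0,37.5,0),'seat',W(0,-95,126),'goal',W(0,-30,168))
```

```text
boiler [ 0.4755 -0.2801 -0.0241] -1.38 [[-0.3, -7.4], [0.7, 0.0], [-4.3, 6.1], [1.8, 5.2], [-1.8, 0.1], [1.1, -0.6]]
boiler [ 0.475  -0.2806 -0.0291] -1.67 [[-0.7, 0.1], [-1.6, -1.0], [-2.3, -0.8], [-2.3, -1.0], [-0.7, -2.5], [-1.4, -0.2], [-0.4, -6.6], [0.3, 0.7], [-5.0, 6.5], [1.0, 6.0], [-2.8, 0.5], [0.1, 0.1]]
cradle [ 0.5629 -0.0252 -0.0529] -3.03 [[0.4, -0.9], [-0.1, -0.6], [0.2, 4.2], [0.0, 0.2], [-0.4, -0.2]] knobhome [0.5106 0.0832 0.06  ] head [0.5649 0.0123 0.    ] seat [ 0.5579 -0.1201  0.126 ] goal [ 0.5613 -0.0551  0.168 ]
cradle [ 0.5626 -0.0254 -0.0508] -2.91 [[-0.7, -0.4], [0.2, -0.3], [-0.2, -1.4], [-0.9, -1.3], [-1.0, -0.2], [-1.7, -0.8], [-1.4, 0.9], [-0.1, -0.8], [-0.6, -0.3], [-0.4, 4.6], [-0.1, 0.7], [-0.5, 0.1]] knobhome [0.51   0.0829 0.06  ] head [0.5645 0.012  0.    ] seat [ 0.5577 -0.1203  0.126 ] goal [ 0.561  -0.0554  0.168 ]
```

Run:
```python
from h import *
c=load('w6');t=load('top0'); s=load('side0')
U=lambda a,b:(a+120,b)
T=lambda a,b:(245+a/3.4,180+b/3.4); S=lambda a,b:(260+a/3,160+(b-306)/3)
wb=[(c,(0,68,48),U(195,122)),(c,(0,24,35),U(196,177)),(c,(-27,-90,25),U(172,300)),(c,(27,-90,25),U(230,299))]
tb=[(t,(0,68,48),T(503,208)),(t,(0,24,35),T(566,212)),(t,(27,-40,25),T(652,172)),(t,(27,-90,25),T(722,170)),(t,(-27,-90,25),T(725,251)),(s,(0,68,48),S(322,387))]
for ob in(wb,wb[1:],tb+wb):
  q,r=fit(ob,[.4726,-.2838,-.054],.042); print('boiler',q.round(4),np.degrees(q[2]).round(2),r.tolist())
q=[.475,-.282,-.035]
k,sn=np.cos(q[2]),np.sin(q[2]); W=lambda x,y,z:[q[0]+(k*x-sn*y)/1e3,q[1]+(sn*x+k*y)/1e3,.042+z/1e3]
for n,l in dict(chimtop=(0,68,48),dome=(0,24,35),smokefrontTop=(0,90,25),smokebackTop=(0,45,25),fbfront=(0,-40,25),fbrear=(0,-90,25)).items(): print(n,proj(c,W(*l)).round(1)-[120,0])
```

```text
boiler [ 0.4754 -0.2812 -0.0242] -1.39 [[-0.4, -5.7], [0.6, 0.4], [-1.9, 1.1], [1.0, 0.4]]
boiler [ 0.4751 -0.2806 -0.02  ] -1.15 [[0.1, -0.3], [-1.8, 0.7], [1.1, -0.2]]
boiler [ 0.4749 -0.282  -0.0294] -1.68 [[-0.1, 0.1], [-1.0, -1.0], [-1.7, -0.8], [-1.7, -1.0], [-0.1, -2.5], [-1.2, -0.3], [-0.5, -4.4], [0.2, 1.5], [-2.9, 1.8], [-0.1, 1.4]]
chimtop [[195.2 117.6]]
dome [[196.5 178.5]]
smokefrontTop [[194.6  84.4]]
smokebackTop [[195.9 148.3]]
fbfront [[198.  250.3]]
fbrear [[199.  301.1]]
```

play_rows --steps '[[7.5, [0.2, 0.25, -3], [0, 0, 1.2]], [7.5, [0.2, 0.25, -6], [0, 0, 1.2]], [7.5, [0.2, 0.25, -9], [0, 0, 1.2]], [7.5, [0.2, 0.25, -11], [0, 0, 1.2]], [7.5, [0.2, 0.25, -11], [0, 0, 1.2]]]'

```text
clock: 11.97
tcp_pos: [0.4745, -0.2798, 0.0324]
tcp_rot: [-0.001, 0.719, 0.695, -0.0]
wrist_force: [-1.1, 0.7, -0.1]
finger_gap: 0.876
grasp_force: 0.0
```

play_rows --steps '[[6.5, [0, 0, -0.6], [0, 0, 0]], [6.0, [0, 0, -1.2], [0, 0, 0]], [5.6, [0, 0, -1.2], [0, 0, 0]], [5.6, [0, 0, -1.2], [0, 0, 0]]]'

```text
clock: 12.3
tcp_pos: [0.4757, -0.2812, 0.0232]
tcp_rot: [0.001, 0.719, 0.695, 0.0]
wrist_force: [-0.5, 0.9, 0.1]
finger_gap: 0.654
grasp_force: 0.0
```

Now grip, then lift a little.

play_rows --steps '[[3.5, [0, 0, 0], [0, 0, 0]], [3.5, [0, 0, 0], [0, 0, 0]], [3.5, [0, 0, 0], [0, 0, 0]], [3.5, [0, 0, 0], [0, 0, 0]]]' --grip_force 40

```text
clock: 12.63
tcp_pos: [0.4755, -0.2813, 0.0233]
tcp_rot: [0.001, 0.719, 0.695, 0.0]
wrist_force: [-2.5, 1.2, 7.3]
finger_gap: 0.528
grasp_force: 40.0
```

play_rows --steps '[[3.5, [0, 0, 0.8], [0, 0, 0]], [3.5, [0, 0, 2], [0, 0, 0]], [3.5, [0, 0, 4], [0, 0, 0]], [3.5, [0, 0, 7], [0, 0, 0]], [3.5, [0, 0, 7], [0, 0, 0]]]'

```text
clock: 13.05
tcp_pos: [0.4772, -0.2824, 0.0978]
tcp_rot: [0.004, 0.72, 0.694, 0.001]
wrist_force: [1.7, -0.5, -1.2]
finger_gap: 0.524
grasp_force: 41.9
```

Run:
```python
from cell import env,optics
from h import *
s=env.state(); print(s['tcp_pos'],s['finger_gap'],s['wrist_force'],s['wrist_torque'],R.from_quat(np.r_[s['tcp_rot'][1:],s['tcp_rot'][0]]).as_matrix()[:,1])
c=optics.capture("wrist"); save('w7',c); d=optics.capture("side"); save('s7',d)
b=cv2.resize(d['img'][110:230,300:460],None,fx=2.4,fy=2.4,interpolation=cv2.INTER_CUBIC)
a=c['img'][:,120:520]
o=np.zeros((400,790,3),np.uint8);o[:,:400]=a;o[:b.shape[0],405:405+b.shape[1]]=b
cv2.imwrite('pics/z7.png',o)
```

```text
[ 0.47723804 -0.28244959  0.09779004] 0.5240884427528327 [ 1.71074784 -0.51342014 -1.1891682 ] [ 0.02592765 -0.07574751  0.01943168] [ 0.99935154 -0.03543056  0.00641646]
```

Run:
```python
from h import *
for n in('w6','w7'):
  c=load(n);h=cv2.cvtColor(cv2.GaussianBlur(c['img'],(3,3),0),cv2.COLOR_BGR2HSV)
  for u in((306,332) if n=='w6' else (300,322,345)):
    print(n,u,' '.join('%d:%d/%d/%d'%(v,*h[v,u]) for v in range(20,400,8)))
c=load('w7');h=cv2.cvtColor(c['img'],cv2.COLOR_BGR2HSV)
dome=cv2.inRange(h,(17,90,90),(32,255,255)); dome[:, :220]=0; dome[:,420:]=0
n,l,st,ce=cv2.connectedComponentsWithStats(dome); print([(st[i].tolist(),ce[i].round().tolist()) for i in range(1,n) if st[i,4]>40])
```

```text
w6 306 20:64/68/157 28:63/69/159 36:64/62/153 44:63/63/154 52:64/69/159 60:65/73/161 68:64/76/161 76:21/9/208 84:0/0/83 92:105/4/131 100:105/4/130 108:105/4/118 116:120/4/116 124:135/4/114 132:90/2/114 140:105/4/129 148:90/2/123 156:21/105/226 164:12/98/246 172:21/116/189 180:21/113/208 188:13/99/244 196:13/101/245 204:13/102/245 212:12/102/244 220:15/107/234 228:12/105/243 236:12/106/242 244:21/110/215 252:11/120/180 260:12/110/227 268:12/112/226 276:11/112/223 284:12/111/226 292:11/111/222 300:13/109/209 308:65/91/157 316:65/90/156 324:179/184/154 332:0/175/214 340:11/171/171 348:120/12/41 356:110/19/41 364:110/19/40 372:120/19/41 380:110/19/41 388:110/19/40 396:110/19/41
w6 332 20:64/77/162 28:64/76/161 36:65/77/162 44:65/82/162 52:65/83/162 60:65/85/159 68:65/86/158 76:65/88/159 84:65/35/87 92:120/3/92 100:105/6/91 108:150/3/89 116:105/6/89 124:120/3/90 132:0/0/88 140:120/3/90 148:9/19/95 156:14/121/171 164:11/122/182 172:11/121/183 180:11/119/182 188:11/120/183 196:11/121/184 204:11/121/185 212:11/121/184 220:11/121/185 228:11/119/186 236:11/121/186 244:18/121/169 252:11/116/195
[... 1763 characters left out ...]
100 108:150/3/100 116:105/5/101 124:0/0/98 132:120/2/109 140:120/4/120 148:0/0/119 156:135/4/118 164:120/3/100 172:90/3/98 180:120/5/99 188:0/0/99 196:105/5/95 204:21/119/173 212:11/119/191 220:11/119/191 228:11/118/190 236:11/119/191 244:11/118/190 252:11/119/189 260:11/119/189 268:11/120/189 276:11/119/188 284:11/118/188 292:11/119/187 300:11/119/187 308:11/120/185 316:21/121/167 324:11/121/184 332:11/119/184 340:10/113/145 348:110/18/43 356:105/12/43 364:110/18/43 372:120/12/43 380:105/12/43 388:110/17/44 396:120/18/43
[([304, 46, 15, 14, 165], [311.0, 53.0]), ([261, 193, 105, 21, 980], [313.0, 206.0]), ([286, 228, 57, 54, 2314], [314.0, 253.0]), ([268, 295, 94, 33, 692], [315.0, 318.0])]
```

Run:
```python
from h import *
def tr(n,u,a,b):
  c=load(n);h=cv2.cvtColor(c['img'],cv2.COLOR_BGR2HSV)[a:b,u-1:u+2].mean(1).round().astype(int); return [(a+i,*map(int,x)) for i,x in enumerate(h)]
c6,c7=load('w6'),load('w7')
h6=cv2.cvtColor(c6['img'],cv2.COLOR_BGR2HSV).astype(int);h7=cv2.cvtColor(c7['img'],cv2.COLOR_BGR2HSV).astype(int)
def info(h,u,a,b):
  sat=h[:,u-2:u+3,1].mean(1); hue=np.median(h[:,u-2:u+3,0],1)
  print('copper start',[v for v in range(a,b) if sat[v]>60>=sat[v-1]],'bands',[v for v in range(a,b) if 16<hue[v]<30 and sat[v]>80])
info(h6,328,100,305); info(h7,350,100,345)
info(h6,303,100,305); info(h7,285,100,345)
for h,u in((h6,316),(h7,318)):
  print([(v,int(h[v,u-2:u+3,2].mean())) for v in range(46,96,2)])
```

```text
copper start [150, 302] bands [152, 153, 154, 155, 156, 170, 171, 172, 173, 174, 175, 176, 177, 178, 179, 180, 181, 182, 183, 215, 216, 217, 218, 219, 242, 243, 244, 245, 267, 268, 269, 270, 271, 272, 273, 274, 275, 276, 277, 278, 279, 280, 281, 282, 283]
copper start [198] bands [200, 201, 202, 203, 204, 205, 206, 207, 208, 310, 311, 312, 313, 314, 315, 316]
copper start [151] bands [152, 153, 154, 155, 156, 171, 172, 173, 174, 175, 176, 177, 178, 179, 180, 181, 215, 216, 217, 218, 219, 242, 243, 244, 245]
copper start [200] bands [203, 204, 205, 206, 207, 208, 209, 210, 211, 314, 315, 316, 317, 318, 319, 320, 321]
[(46, 159), (48, 158), (50, 158), (52, 156), (54, 155), (56, 157), (58, 158), (60, 157), (62, 156), (64, 156), (66, 154), (68, 152), (70, 152), (72, 151), (74, 164), (76, 205), (78, 150), (80, 153), (82, 83), (84, 80), (86, 110), (88, 109), (90, 118), (92, 117), (94, 117)]
[(46, 193), (48, 220), (50, 212), (52, 170), (54, 147), (56, 147), (58, 139), (60, 77), (62, 79), (64, 85), (66, 116), (68, 114), (70, 113), (72, 120), (74, 122), (76, 123), (78, 122), (80, 122), (82, 122), (84, 123), (86, 122), (88, 121), (90, 120), (92, 120), (94, 120)]
```

Run:
```python
from h import *
c6,c7=load('w6'),load('w7')
def P(y0,z0,pi,l): # pitch about x: nose up positive
    y,z=l; return [.476,y0+(y*np.cos(pi)-z*np.sin(pi))/1e3,z0+(y*np.sin(pi)+z*np.cos(pi))/1e3]
def row(c,*a): return proj(c,P(*a))[0,1]
s=least_squares(lambda q:[row(c6,q[0],.042,0,(90,25))-85,row(c6,q[0],.042,0,(45,25))-150.5,(row(c6,q[0],.042,0,(q[1],23.5))-218)],[-.282,-10]); yb=s.x[1]; print('w6',s.x,s.fun)
f=lambda q:[row(c7,q[0],q[1],q[2],(90,25))-65,row(c7,q[0],q[1],q[2],(45,25))-201,row(c7,q[0],q[1],q[2],(yb,23.5))-324.5]
s=least_squares(f,[-.282,.115,0]); print('w7',s.x,np.degrees(s.x[2]),s.fun)
for z in(.112,.114,.116,.118):
  s=least_squares(lambda q:f([q[0],z,q[1]]),[-.282,0]); print(z,s.x,np.degrees(s.x[1]),s.fun.round(1))
```

```text
w6 [ -0.28292613 -10.82796086] [ 8.64098283e-01 -9.77294060e-01 -1.90812841e-08]
w7 [-0.28364134  0.11662138  0.0099134 ] 0.5679957745538479 [ 7.10542736e-13  5.11590770e-13 -8.52651283e-13]
0.112 [-0.28399186  0.03009604] 1.7243758665278737 [ 4.2 -0.8 -6.3]
0.114 [-0.28377271  0.02433733] 1.394426575565103 [ 2.3 -0.4 -3.7]
0.116 [-0.2836531   0.01425207] 0.8165832149462213 [ 0.5 -0.  -0.9]
0.118 [-0.28366681 -0.00239343] -0.13713328024628246 [-1.1 -0.   2. ]
```

play_rows --steps '[[3.5, [0, 0, 2], [0, 0, 0]], [3.5, [0, 0, 4.5], [0, 0, 0]], [3.5, [0, 0, 7], [0, 0, 0]], [3.5, [0, 0, 9.5], [0, 0, 0]], [3.5, [0, 0, 10.8], [0, 0, 0]]]'

```text
clock: 13.57
tcp_pos: [0.4753, -0.2811, 0.2019]
tcp_rot: [0.001, 0.72, 0.694, 0.0]
wrist_force: [1.2, -0.5, -3.9]
finger_gap: 0.523
grasp_force: 42.4
```

play_rows --steps '[[3.5, [0.7, 2, 0], [0, 0, -0.5]], [3.5, [1.6, 4.5, 0], [0, 0, -0.9]], [3.5, [2.5, 7, 0], [0, 0, -0.9]], [3.5, [3.4, 9.5, 0], [0, 0, -0.9]], [3.5, [4.3, 12, 0], [0, 0, -0.9]]]'

```text
clock: 13.98
tcp_pos: [0.5177, -0.1596, 0.199]
tcp_rot: [-0.001, 0.725, 0.689, -0.0]
wrist_force: [0.2, 0.3, -3.8]
finger_gap: 0.526
grasp_force: 42.5
```

play_rows --steps '[[3.5, [0.9, 2.5, 0], [0, 0, 0]], [3.5, [1.9, 5, 0], [0, 0, 0]], [3.5, [2.9, 7.5, 0], [0, 0, 0]], [3.5, [3.8, 9.5, 0], [0, 0, 0]], [3.5, [4.33, 10.75, 0], [0, 0, 0]]]'

```text
clock: 14.4
tcp_pos: [0.5614, -0.0514, 0.199]
tcp_rot: [-0.001, 0.725, 0.689, -0.0]
wrist_force: [0.0, -0.4, -3.2]
finger_gap: 0.525
grasp_force: 42.4
```

play_rows --steps '[[3.5, [0, 0, 0], [0, 0, 0]], [3.5, [0, 0, -1], [0, 0, 0]], [3.5, [0, 0, -2], [0, 0, 0]], [3.5, [0, 0, -2], [0, 0, 0]], [3.5, [0, 0, -2], [0, 0, 0]]]'

```text
clock: 14.82
tcp_pos: [0.5606, -0.0542, 0.1789]
tcp_rot: [-0.001, 0.725, 0.688, -0.001]
wrist_force: [0.7, -0.4, -2.7]
finger_gap: 0.523
grasp_force: 42.3
```

Run:
```python
from cell import env,optics
from h import *
s=env.state(); print(s['tcp_pos'],s['finger_gap'],s['wrist_force'],R.from_quat(np.r_[s['tcp_rot'][1:],s['tcp_rot'][0]]).as_matrix()[:,1])
c=optics.capture("wrist"); save('w8',c); d=optics.capture("side"); save('s8',d); save('t8',optics.capture('top'))
h=cv2.cvtColor(c['img'],cv2.COLOR_BGR2HSV).astype(int)
dome=cv2.inRange(c['img'][:,:,::-1].copy()*0+cv2.cvtColor(c['img'],cv2.COLOR_BGR2HSV),(17,90,90),(32,255,255)); dome[:,:220]=0; dome[:,420:]=0
n,l,st,ce=cv2.connectedComponentsWithStats(dome); print([(st[i].tolist(),ce[i].round().tolist()) for i in range(1,n) if st[i,4]>40])
```

```text
[ 0.5605699  -0.05423183  0.17890091] 0.5233414586982927 [ 0.65669595 -0.42511819 -2.67848544] [ 0.9986303  -0.05226934 -0.00233152]
[([305, 46, 14, 14, 162], [311.0, 53.0]), ([261, 192, 105, 22, 981], [313.0, 206.0]), ([286, 228, 57, 54, 2311], [314.0, 253.0]), ([268, 295, 94, 33, 690], [315.0, 318.0])]
```

play_rows --steps '[[3.5, [0.05, 0, -0.6], [0, 0, 0]], [3.5, [0.05, 0, -1.2], [0, 0, 0]], [3.5, [0.05, 0, -1.8], [0, 0, 0]], [3.5, [0.05, 0, -2.2], [0, 0, 0]], [3.5, [0.05, 0, -2.2], [0, 0, 0]]]'

```text
clock: 15.38
tcp_pos: [0.5613, -0.0533, 0.1568]
tcp_rot: [-0.001, 0.725, 0.689, -0.001]
wrist_force: [-0.5, -0.1, -4.4]
finger_gap: 0.519
grasp_force: 42.3
```

play_rows --steps '[[3.5, [0, 0, -0.2], [0, 0, 0]], [3.5, [0, 0, -0.4], [0, 0, 0]], [3.5, [0, 0, -0.6], [0, 0, 0]], [3.5, [0, 0, -0.6], [0, 0, 0]]]'

```text
clock: 15.72
tcp_pos: [0.5618, -0.0534, 0.1518]
tcp_rot: [-0.0, 0.725, 0.689, -0.0]
wrist_force: [-0.2, -0.2, -4.3]
finger_gap: 0.525
grasp_force: 42.3
```

play_rows --steps '[[3.5, [0, 0, -0.1], [0, 0, 0]], [3.5, [0, 0, -0.15], [0, 0, 0]], [3.5, [0, 0, -0.15], [0, 0, 0]]]'

```text
clock: 15.97
tcp_pos: [0.5619, -0.0535, 0.1506]
tcp_rot: [-0.0, 0.725, 0.689, -0.0]
wrist_force: [0.4, -0.1, -3.2]
finger_gap: 0.525
grasp_force: 42.3
```

play_rows --steps '[[3.5, [0, 0, -0.1], [0, 0, 0]], [3.5, [0, 0, -0.1], [0, 0, 0]], [3.5, [0, 0, -0.1], [0, 0, 0]]]'

```text
clock: 16.22
tcp_pos: [0.562, -0.0534, 0.1498]
tcp_rot: [0.0, 0.725, 0.689, 0.0]
wrist_force: [-0.6, 1.0, -0.9]
finger_gap: 0.523
grasp_force: 42.5
```

Run:
```python
from cell import env,optics
from h import *
s=env.state(); print(s['tcp_pos'],s['wrist_force'],s['wrist_torque'])
c=optics.capture("wrist"); d=optics.capture("side"); t=optics.capture('top'); save('w9',c); save('s9',d);save('t9',t)
a=c['img'][:,170:470]
b=cv2.resize(d['img'][140:230,280:380],None,fx=4.8,fy=3.2,interpolation=cv2.INTER_CUBIC)[:, :480]
e=cv2.resize(t['img'][180:250,260:400],None,fx=3.4,fy=3.4,interpolation=cv2.INTER_CUBIC)
o=np.zeros((540,790,3),np.uint8);o[:400,:300]=a;o[:b.shape[0],305:305+480]=b;o[295:295+e.shape[0],305:305+e.shape[1]]=e
cv2.imwrite('pics/z9.png',o)
```

```text
[ 0.56201855 -0.05343612  0.14975193] [-0.64655495  1.00292357 -0.90755252] [ 0.06182416 -0.00338769 -0.01042313]
```

View pics/z9.png

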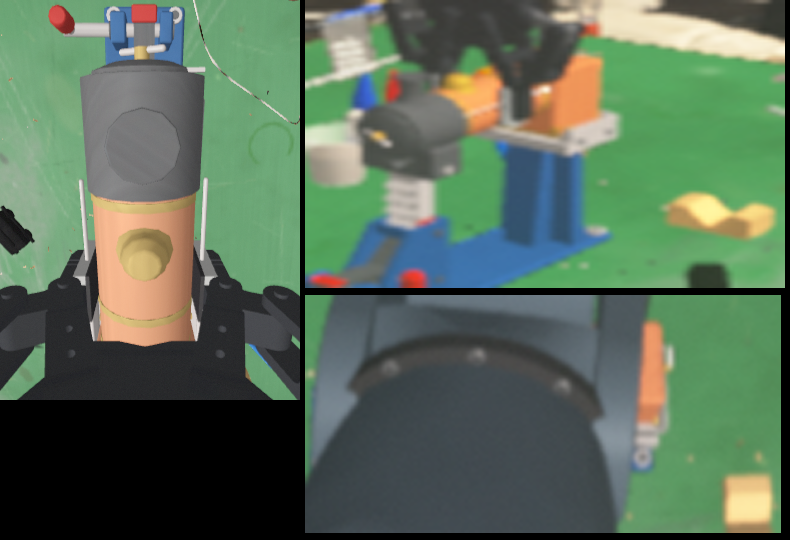

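The boiler is at the seat, with the smokebox in the V and the firebox between the cheeks. The load is starting to transfer, so I'll ease down the last millimetre.

play_rows --steps '[[3.5, [0, 0, -0.08], [0, 0, 0]], [3.5, [0, 0, -0.08], [0, 0, 0]], [3.5, [0, 0, -0.08], [0, 0, 0]]]'

```text
clock: 16.62
tcp_pos: [0.5621, -0.0534, 0.1496]
tcp_rot: [0.0, 0.725, 0.689, 0.0]
wrist_force: [-3.6, 2.0, 6.8]
finger_gap: 0.523
grasp_force: 43.4
```

play_rows --steps '[[3.5, [0, 0, -0.08], [0, 0, 0]], [3.5, [0, 0, -0.08], [0, 0, 0]], [3.5, [0, 0, -0.08], [0, 0, 0]]]'

```text
clock: 16.87
tcp_pos: [0.5621, -0.0534, 0.1495]
tcp_rot: [0.0, 0.725, 0.689, 0.0]
wrist_force: [-6.9, 3.0, 15.5]
finger_gap: 0.526
grasp_force: 44.1
```

play_rows --steps '[[3.5, [0, 0, 0.12], [0, 0, 0]], [4.6, [0, 0, 0.12], [0, 0, 0]], [5.2, [0, 0, 0.12], [0, 0, 0]], [6.5, [0, 0, 0.12], [0, 0, 0]], [6.5, [0, 0, 0.12], [0, 0, 0]]]'

```text
clock: 17.28
tcp_pos: [0.5619, -0.0535, 0.1491]
tcp_rot: [0.0, 0.725, 0.689, -0.0]
wrist_force: [0.2, -0.5, -0.0]
finger_gap: 0.759
grasp_force: 0.0
```

play_rows --steps '[[7.0, [0, 0, 1], [0, 0, 0]], [7.0, [0, 0, 3], [0, 0, 0]], [7.0, [0, 0, 6], [0, 0, 0]], [7.0, [0, 0, 10], [0, 0, 0]], [7.0, [0, 0, 13], [0, 0, 0]]]'

```text
clock: 17.7
tcp_pos: [0.562, -0.0535, 0.2827]
tcp_rot: [0.001, 0.725, 0.689, 0.001]
wrist_force: [0.6, -0.2, 0.7]
finger_gap: 0.82
grasp_force: 0.0
```

play_rows --steps '[[7.0, [-4, 0, 1], [0, 0, 0]], [7.0, [-8, 0, 1], [0, 0, 0]], [7.0, [-12, 0, 1], [0, 0, 0]], [7.0, [-15, 0, 1], [0, 0, 0]], [7.0, [-15, 0, 1], [0, 0, 0]]]'

```text
clock: 18.12
tcp_pos: [0.4078, -0.0531, 0.29]
tcp_rot: [-0.0, 0.725, 0.689, -0.0]
wrist_force: [0.6, 0.5, 0.5]
finger_gap: 0.816
grasp_force: 0.0
```

Run:
```python
from cell import env,optics
from h import *
d=optics.capture("side"); t=optics.capture('top'); w=optics.capture('wrist'); save('s10',d);save('t10',t);save('w10',w)
print(env.state()['tcp_pos'])
p=[.5627,-.0253,-.0515];k,s=np.cos(p[2]),np.sin(p[2])
W=lambda x,y,z:[p[0]+(k*x-s*y)/1e3,p[1]+(s*x+k*y)/1e3,z/1e3]
# expected seated features (boiler origin at cradle (0,-30,168))
F=dict(chim=(0,38,216),dome=(0,-6,203),fbr=(-27,-120,193),fbf=(-27,-70,193),fbr2=(27,-120,193))
for n,c in(('side',d),('top',t),('wrist',w)): print(n,{a:proj(c,W(*b))[0].round(1).tolist() for a,b in F.items()})
for n,c in(('side',d),('top',t),('wrist',w)):
  h=cv2.cvtColor(c['img'],cv2.COLOR_BGR2HSV); 
  for nm,lo,hi in(('yel',(17,85,90),(32,255,255)),('cop',(7,85,90),(15,255,255))):
    m=cv2.inRange(h,lo,hi);N,l,st,ce=cv2.connectedComponentsWithStats(m)
    q=proj(c,W(0,-30,190))[0]
    print(n,nm,[(st[i].tolist(),ce[i].round(1).tolist()) for i in range(1,N) if st[i,4]>12 and np.hypot(*(ce[i]-q))<(140 if n=='wrist' else 50)])
```

```text
[ 0.41248977 -0.05361278  0.29010188]
side {'chim': [300.9, 164.0], 'dome': [310.9, 164.1], 'fbr': [341.6, 158.9], 'fbf': [331.9, 163.4], 'fbr2': [327.2, 155.2]}
top {'chim': [289.5, 198.0], 'dome': [311.0, 199.2], 'fbr': [365.1, 211.9], 'fbf': [341.5, 212.3], 'fbr2': [364.2, 187.3]}
wrist {'chim': [521.7, 109.7], 'dome': [499.4, 166.6], 'fbr': [442.5, 282.8], 'fbf': [449.6, 234.6], 'fbr2': [499.1, 282.7]}
side yel [([308, 113, 8, 10, 60], [311.2, 117.3]), ([291, 124, 32, 21, 424], [307.6, 133.3]), ([326, 154, 7, 6, 28], [329.2, 156.7]), ([307, 160, 12, 16, 61], [312.3, 166.6]), ([341, 162, 1, 13, 13], [341.0, 168.0]), ([321, 178, 12, 5, 25], [326.9, 179.8])]
side cop [([285, 127, 7, 5, 19], [288.2, 128.8]), ([332, 147, 10, 5, 39], [336.6, 148.9]), ([314, 156, 27, 26, 462], [328.4, 169.0])]
top yel [([302, 193, 27, 17, 53], [311.5, 196.8]), ([349, 195, 6, 9, 47], [351.3, 199.3]), ([308, 197, 8, 9, 61], [311.7, 200.9])]
top cop [([329, 188, 37, 30, 860], [348.2, 202.8]), ([304, 194, 24, 20, 342], [316.6, 202.9])]
wrist yel [([486, 70, 9, 7, 53], [490.4, 73.0]), ([452, 138, 4, 6, 18], [453.5, 140.5]), ([459, 140, 52, 6, 221], [484.1, 143.0]), ([477, 154, 30, 23, 563], [491.3, 165.2]), ([445, 193, 4, 6, 16], [446.6, 195.4]), ([451, 196, 50, 10, 196], [475.8, 201.9]), ([425, 212, 18, 6, 55], [431.8, 213.4]), ([448, 221, 49, 10, 182], [471.7, 226.9]), ([423, 222, 4, 4, 14], [424.7, 223.5]), ([421, 249, 4, 7, 13], [422.4, 252.5]), ([467, 250, 27, 16, 353], [479.4, 257.0]), ([451, 282, 16, 1, 16], [458.5, 282.0]), ([456, 290, 21, 14, 208], [466.6, 296.5])]
wrist cop [([459, 139, 51, 3, 69], [484.7, 140.0]), ([446, 143, 10, 52, 186], [450.6, 168.2]), ([452, 145, 58, 57, 2142], [476.5, 174.2]), ([422, 198, 86, 85, 3884], [462.0, 250.1]), ([449, 200, 50, 27, 982], [472.9, 214.4])]
```

```bash
python3 -c "
from cell import env
print(env.close_job())"
```

```text
the job is handed in; nothing more can be done
None
```

I handed the job in at about 18 s with every step done: bolt drawn, post raised three notches to rest on its pawl at the fourth (red line visible), bolt pushed home, and boiler seated level in the cradle (within about 2 mm in the final images); my first bolt grip slipped and had to be repeated.

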